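# Clamp the T-joint and draw the locating pin for tacking

### The arm

A 6-joint arm with a two-finger parallel gripper is mounted at the origin on the work surface. World frame = base frame: x ahead of the robot, y to its left, z up, the work surface at z = 0. Lengths are in m, angles in degrees, forces in N, time in s.
With the tool pointing down it reaches from about 0.3 to 0.75 m from the base axis. Payload 8.5 kg.
Tool frame: the origin (TCP) lies between the finger pads; the fingertips stand 17 mm ahead of it and the grasp point (between the pads) lies 2 mm behind it; z points along the fingers, y is the direction in which the jaws open and shut (so a half turn about z gives the same grasp; the last joint's range is limited). The gripper opens to 85 mm and grips with 20 to 120 N. Pads are 22 mm wide; open, the fingers measure 114 mm over their backs; the gripper's body (76 mm by 85 mm) begins 54 mm behind the grasp point. The pads swing forward as they close: fully open they stand 13 mm farther back than shut.
Start: joints at [60.602, 21.807, 74.336, -0, 83.858, -12.336], TCP at [0.161, 0.526, 0.248] pointing down, gripper open.
Joint ranges: [-178.18, 178.18], [-50.72, 133.34], [12.68, 142.11], [-81.47, 261.47], [9.98, 163.14], [-165.26, 165.26]. Speed limits (degrees/s): [136.94, 136.94, 180, 180, 180, 180].

### API

Orientations are given as a 3x3 rotation matrix whose columns are the frame's x, y, z axes.
In Python, from rig import readout, eyes, env gives the robot as it stands.
- The arm moves only by the tool arm_command, never from a script. Its argument "rows" is text: rows parted by semicolons, each of 7 numbers parted by spaces: the closure, from 0 (fully open) to 1 (shut), then the shift along the tool's x, y, z in mm, then the turn, a rotation vector about the tool's x, y, z in degrees. In form: grip dx dy dz rx ry rz; .... A call has 1 to 5 rows; each row shifts and turns the commanded pose from where the row before left it, along the tool's axes as they then stand; what a row does not reach is not made up. A row lasts 1/12 s, in which the tool goes at most 41.7 mm and 7.16 degrees, less where a joint would pass 70% of its speed; a pose out of reach is approached as far as the arm can. A call with a gripper value outside its range is refused whole. The fingers move at their own pace and stop on an object; "squeeze" is the grip in N (left out, the last holds). Time passes only in rows, so rows that do not move let the fingers close. It gives the time, the measured TCP pose, the force and the opening at its end, in the units of the state.
- readout.observe(): the state, without advancing time (a new reading comes with each control period).
- eyes.get_image(name): name is "side" or "top"; returns the picture (384x512x3 uint8, red, green, blue); there is no depth.
- eyes.camera_model(name): a dict with "mtx" (3x3 intrinsics, pixels), "view" (4x4, takes a point from world to camera coordinates). Camera axes: x right, y up, looking along -z (the intrinsics and any distortion apply to the point x, -y, -z); pixel columns grow to the right and rows downward; lengths in m; the calibration is good to about 2 mm. A picture is of the moment at which its call begins. camera_model takes no time and is no camera call.
- env.close_job(): hands the job in, once; it reports no verdict.
The state is a dict: "time_s": time; "q": joint angles; "qvel": joint speeds; "joint_efforts": joint torques, N m; "position": TCP position; "tool_rot": TCP orientation; "ft_force": force on the tool from outside, world axes, zero at the start; "wrist_torque": the same for the moment, N m; "grip_width": finger opening in m.
Only numpy, scipy, OpenCV 4.12 (cv2) and the standard library are available. Lean on these libraries where they do the work, as an engineer would, in place of code of your own. Each camera call takes 0.05 s, during which the arm holds its last target. There are 200 camera calls.

### The job

The T-joint is loaded in the welding jig with the knurled locating pin pushed home. First swing the jig's clamp arm fully down onto the plate; only then grip the pin by its knob and draw it straight up about 35 mm, until the dark groove round its shank has just come out of the bush, so the tip is clear of the plate but still guided in the bush, and never out of the bush. The job ends holding: finish with the pin still in the gripper at that height, keeping still, with the clamp down and the T-joint and everything else on the table left where it was.

Things in the scene. Friction and masses are not known exactly. Their poses are not given: they have to be found in the camera images.
- jig: welding jig bolted to the table: steel base 150 mm (x) x 320 mm (y) x 15 mm thick, z up. Origin: centre of the base's underside. A bracket with the bush block stands towards its -y end, the clamp towards its +y end. It stands ahead of the robot on its left or right, turned up to 0.3 rad either way; the rack stands on the other side.
- bush_mouth (a point): centre of the bore's mouth on the top face of the bush block, 83 mm above the table, at x 0, y -70 mm of the jig. The block is 56 mm (x) x 46 mm (y), from 33 to 83 mm above the table, and the vertical bore, 21 mm across, runs right through it; its post stands on the +x side, 72 mm from the axis at most and no higher
- clamp_hinge (a point): middle of the clamp's hinge, 50 mm above the table, at x 0, y +135 mm of the jig; the hinge axis is the jig's x axis; two aluminium cheeks 44 mm wide over all and 40 mm long reach 15 mm above it
- clamp_end (a point): point on the upper face of the clamp arm, 105 mm from the hinge and 7 mm above the arm's middle plane, where it can be pushed down. The arm is a steel bar 24 mm wide, 14 mm thick, reaching 117 mm from the hinge; lying level it points to the jig's -y, with a rubber pad under it at 90 mm
- clamp (a joint): angle of the clamp arm, rad: 0 = level, pad down on the plate (its stop); it grows as the arm lifts; starts raised at 0.7 to 1.15 and its stiff hinge (0.35 N m) stays where it is left
- pin: loose steel locating pin standing upright in the bush: shank 20 mm in a 21 mm bore, 66 mm long below a collar 34 mm across and 6 mm thick, above it a knurled aluminium knob 28 mm across and 42 mm tall (the grip). Origin: on the axis at the underside of the collar, which at the start rests on the bush block; z along the axis, up. A dark groove 4 mm wide round the shank lies 31 to 35 mm below the collar. 0.2 to 0.4 kg; its tip starts 6 mm deep in the plate's hole.
- work: loose T-joint lying on the jig's base: steel plate 90 mm (x) x 190 mm (y) x 8 mm with a 6 mm web across it, top 63 mm above the table; 1 kg; origin: centre of the plate's underside, 25 mm to the jig's -y of the jig's origin; the web stands 5 mm to +y of it
- rack: bystander fixed to the table: steel block 70 x 110 x 40 mm holding two smaller spare pins; origin: centre of underside
- spare_a: bystander: spare pin in the rack, 22 mm knob 30 mm tall on a 34 mm collar, 16 mm shank; origin: underside of the collar
- spare_b: bystander: second spare pin in the rack, as the other but its knob is 18 mm tall
- brush: bystander: wire brush with wooden back, 270 x 30 x 38 mm, lying; origin: centre of its underside, x along its length
- coupon: bystander: finished T-joint sample: 90 x 70 mm plate, 56 mm tall over its web; origin: centre of underside
- square: bystander: flat L-shaped magnetic square, legs 100 mm, 14 mm thick, lying; origin: near the corner, on the table
- spray_can: bystander: upright can, 60 mm across, 170 mm tall; origin: centre of underside
- wrench: bystander: wrench lying flat, along its own x; origin on its underside
- nozzle_cup: bystander: open steel cup, 70 mm across, 70 mm tall; origin: centre of underside
Not all that is in view belongs to the job. Leave any purple look-alike of the pin alone.

How it is judged (in metres and radians):
On the way:
1. the clamp arm is fully down while the pin is still home in the plate (value of joint clamp below 0.04 rad and z of pin in the frame of jig below 0.087 m and horizontal distance between pin and bush_mouth below 0.004 m), for 0.2 s.
At the end, for the whole second after the job is handed in: Clamp arm down (within 0.04 rad of its stop); pin held by the fingers, still, raised 27 to 43 mm from home, upright on the bush axis (within 4 mm and 0.06 rad), touching the T-joint no more; T-joint flat within 3 mm and within 8 mm of its start (value of joint clamp below 0.04 rad and z of pin in the frame of jig between 0.11 and 0.126 m and horizontal distance between pin and bush_mouth below 0.004 m and angle between the z axis of pin and the z axis of jig, either way round below 0.06 rad and linear speed of pin below 0.01 m/s and contact force between the fingers and pin above 2 N and contact force between pin and work below 0.5 N and z of work in the frame of jig below 0.018 m and distance of work from where it was at the start of the episode below 0.008 m); the arm keeps its last pose, push and grip.
It fails at once if the pin is drawn right out of the bush (z of pin in the frame of jig above 0.143 m).
It fails at once if the pin is drawn while the clamp is not down (z of pin in the frame of jig above 0.093 m and value of joint clamp above 0.1 rad).
It fails at once if a bystander is moved more than 30 mm or tipped over (distance of any of spare_a, spare_b, brush, coupon, square, spray_can, wrench, nozzle_cup from where it was at the start of the episode above 0.03 m or angle between any of spare_a, spare_b, brush, coupon, square, spray_can, wrench, nozzle_cup's own z axis and vertical above 0.5 rad).
It also fails if it takes over 43 s, if anything falls off the work surface, if the arm or the gripper's body presses on something with over 40 N, if the wrist force passes 120 N, or if a joint passes its speed limit or range.

## Working session

There is one attempt and no reset: what is moved stays moved. The work goes in short steps, Python scripts to look and compute and a tool call to move; the robot and the scene stay as the last step left them, time stands still between calls to the robot, and variables do not carry over. Pictures are saved under pics/ and viewed, about 8 in all and at most 12, crops included, and the job is handed in when it is done.

Besides the shell and the picture viewer there is one more tool, called after "Call:" by a JSON object that holds its "api" and its "payload", one argument or row to a line. arm_command: Moves the arm, as the interface text tells. Its arguments: {"type":"object","properties":{"rows":{"type":"string"},"squeeze":{"type":"number"}},"required":["rows"]}

```bash
mkdir -p pics
cat > h.py <<'E'
import numpy as np,cv2
from rig import readout,eyes,env
def snap(n,f):
    im=eyes.get_image(n); cv2.imwrite('pics/'+f,im[:,:,::-1]); return im
def proj(n,P):
    c=eyes.camera_model(n);P=np.atleast_2d(P);V=np.array(c['view'])
    p=P@V[:3,:3].T+V[:3,3]; p=p*[1,-1,-1]; q=p@np.array(c['mtx']).T
    return q[:,:2]/q[:,2:]
def ray(n,uv):
    c=eyes.camera_model(n);V=np.array(c['view'])
    d=np.linalg.inv(np.array(c['mtx']))@[uv[0],uv[1],1]; d=d*[1,-1,-1]
    R=V[:3,:3]; return -R.T@V[:3,3], R.T@d
def onz(n,uv,z):
    o,d=ray(n,uv); return o+d*(z-o[2])/d[2]
E
python3 - <<'E'
from h import *
a=snap('side','s0.png');b=snap('top','t0.png')
for n in('side','top'):
    c=eyes.camera_model(n);print(n,{k:v for k,v in c.items() if k not in('mtx','view')},np.round(c['mtx'],1).tolist(),ray(n,(256,192)))
s=readout.observe();print(s['position'],s['tool_rot'],s['grip_width'],s['ft_force'],s['time_s'])
E
```

```text
side {} [[448.7, 0.0, 259.7], [0.0, 448.7, 186.1], [0.0, 0.0, 1.0]] (array([-0.16338339, -0.6968641 ,  0.95320848]), array([ 0.50790002,  0.54443692, -0.66773077]))
top {} [[471.8, 0.0, 256.1], [0.0, 471.8, 189.2], [0.0, 0.0, 1.0]] (array([ 0.23106359, -0.00425357,  1.78246158]), array([ 0.16064554,  0.01541755, -0.98690971]))
[0.16126087 0.52557046 0.24777684] [[-9.55987316e-01  2.93407359e-01 -6.10287645e-04]
 [ 2.93407893e-01  9.55986645e-01 -1.15885309e-03]
 [ 2.43410814e-04 -1.28691207e-03 -9.99999142e-01]] 0.08540776771425757 [ 0.38484378  0.25021344 -0.33296211] 0.1
```

View pics/t0.png

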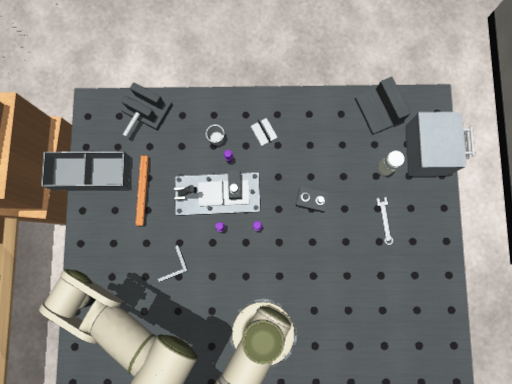

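View pics/s0.png

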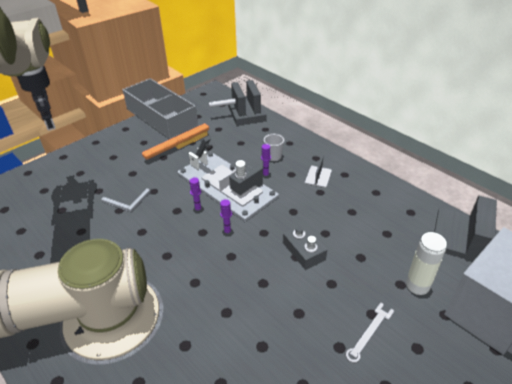

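The top view shows the jig centred near (217,194), its +y (clamp) end to the left and the bush and pin near (235,188). There are purple look-alikes at (228,155), (220,227) and (257,226). I'll take enlarged crops.

Run:
```python
from h import *
b=cv2.imread('pics/t0.png')[145:240,165:270];a=cv2.imread('pics/s0.png')[130:240,165:290]
b=cv2.resize(b,None,fx=4.2,fy=4.2,interpolation=cv2.INTER_CUBIC);a=cv2.resize(a,None,fx=2.8,fy=2.8,interpolation=cv2.INTER_CUBIC)
h=max(a.shape[0],b.shape[0]);f=lambda i:cv2.copyMakeBorder(i,0,h-i.shape[0],0,0,cv2.BORDER_CONSTANT)
cv2.imwrite('pics/c0.png',np.hstack([f(b),f(a)]));print(a.shape,b.shape)
im=cv2.imread('pics/t0.png');hsv=cv2.cvtColor(im,cv2.COLOR_BGR2HSV)
m=((hsv[...,1]<60)&(hsv[...,2]>120)).astype(np.uint8);m[:165]=0;m[225:]=0;m[:,:168]=0;m[:,270:]=0
m=cv2.morphologyEx(m,cv2.MORPH_CLOSE,np.ones((7,7)))
cs,_=cv2.findContours(m,0,2);c=max(cs,key=cv2.contourArea);r=cv2.minAreaRect(c);print(r)
B=cv2.boxPoints(r);W=np.array([onz('top',p,.015) for p in B]);print(W,W.mean(0),np.linalg.norm(np.diff(W,axis=0),axis=1),np.degrees(np.arctan2(*(np.diff(W,axis=0)[:,1::-1].T))))
```

```text
(308, 350, 3) (399, 441, 3)
((216.19174194335938, 193.2185516357422), (39.68629455566406, 85.91129302978516), 87.39744567871094)
[[0.58557888 0.34339346 0.015     ]
 [0.59833965 0.01460214 0.015     ]
 [0.44574528 0.00856648 0.015     ]
 [0.43292862 0.33269381 0.015     ]] [0.51564811 0.17481397 0.015     ] [0.32903886 0.15271368 0.32438063] [ -87.77740086 -177.73492439   92.26441392]
```

View pics/c0.png

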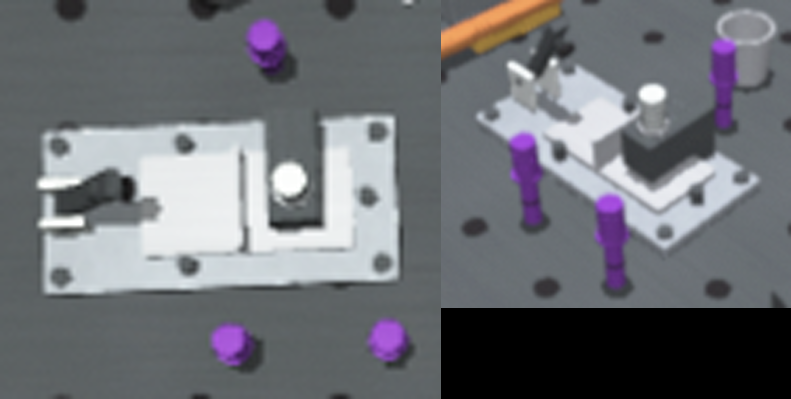

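Run:
```python
from h import *
def tri(a,b):
    o1,d1=ray('top',a);o2,d2=ray('side',b)
    A=np.c_[d1,-d2];t=np.linalg.lstsq(A,o2-o1,rcond=None)[0];p,q=o1+d1*t[0],o2+d2*t[1];return (p+q)/2,np.linalg.norm(p-q)
S=cv2.imread('pics/s0.png');T=cv2.imread('pics/t0.png')
# knob blob top view
g=cv2.cvtColor(T,cv2.COLOR_BGR2GRAY)[180:197,226:243];m=(g>190).astype(np.uint8)
n,l,st,ce=cv2.connectedComponentsWithStats(m)
for i in range(1,n): print('top blob',ce[i]+[226,180],st[i]); 
print('knobtop seed', onz('top',(233.8,188.3),.131))
print('tri knob top',tri((233.8,188.3),(240.2,163.5)))
for uv in((257,226),(220,227),(228,155)): print('purple',onz('top',uv,.11))
th=np.radians(2.2);c=np.array([.5157,.1748]);X=np.array([np.cos(th),np.sin(th)]);Y=np.array([-np.sin(th),np.cos(th)])
J=lambda x,y,z:np.r_[c+x*X+y*Y,z]
print('bush',J(0,-.07,.083),proj('top',J(0,-.07,.131)),proj('side',J(0,-.07,.131)))
print('hinge',J(0,.135,.05),proj('top',J(0,.135,.05)),proj('side',J(0,.135,.05)))
for f in(.7,.8,.9,1.,1.15):
    P=J(0,.135-.117*np.cos(f),.05+.117*np.sin(f));print(f,P,proj('top',P),proj('side',P))
ys=cv2.resize(S[125:190,180:245],None,fx=9,fy=9,interpolation=cv2.INTER_CUBIC);cv2.imwrite('pics/c1.png',ys)
```

```text
top blob [226.58333333 188.41666667] [ 0  0  3 17 36]
top blob [233.34693878 187.30612245] [ 4  4  8  8 49]
top blob [242.  186.5] [16  6  1  2  2]
top blob [242. 191.] [16 11  1  1  1]
top blob [231. 192.] [ 5 12  1  1  1]
top blob [242.  194.5] [16 13  1  4  4]
knobtop seed [0.51374705 0.10040833 0.131     ]
tri knob top (array([0.51532103, 0.09951543, 0.12984165]), np.float64(0.003344800226938149))
purple [0.38102988 0.0188371  0.11      ]
purple [0.37822057 0.15029336 0.11      ]
purple [0.64059206 0.12334101 0.11      ]
bush [0.51838715 0.1048516  0.083     ] [[232.55639811 187.0224662 ]] [[239.18999049 162.04687556]]
hinge [0.51051765 0.30970049 0.05      ] [[179.08576628 193.19478415]] [[197.09578257 155.18048993]]
0.7 [0.51395284 0.22027992 0.12537347] [[200.3515991 188.7393283]] [[213.34869391 147.77504492]]
0.8 [0.51364682 0.22824589 0.13393066] [[197.79275353 188.43647355]] [[211.42865143 144.50614752]]
0.9 [0.51330953 0.23702573 0.14164925] [[195.01241138 188.18086876]] [[209.35264803 141.34693543]]
1.0 [0.51294435 0.24653172 0.14845211] [[192.03989868 187.97612645]] [[207.14564595 138.33574518]]
1.15 [0.51235232 0.26194269 0.15679338] [[187.29300253 187.77079206]] [[203.64857483 134.1750227 ]]
```

View pics/c1.png

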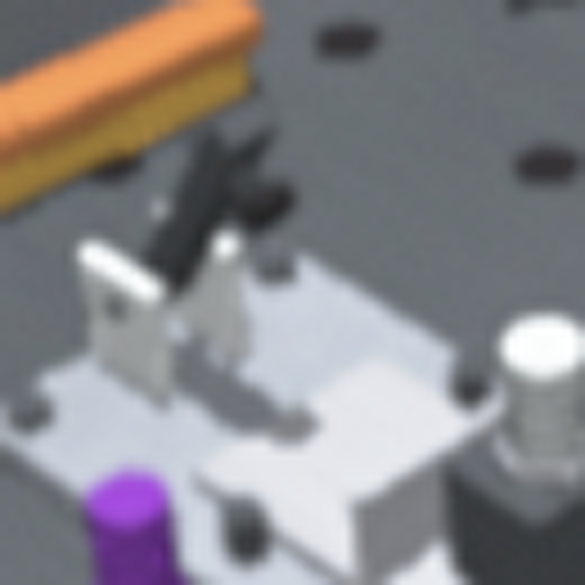

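The white-knobbed pin at top (233.5,188), side (240,163), stands in the dark bush block and is the one meant. The purple ones are free-standing decoys. The clamp arm is raised about 0.93 rad, with its end at side (207,140). I'll move behind the clamp arm with the gripper shut.

Call:
{"api": "arm_command", "payload": {
  "rows": "1 -40 -11.4 0 0 0 0;1 -40 -11.4 0 0 0 0;1 -40 -11.4 0 0 0 0;1 -40 -11.4 0 0 0 0;1 -40 -11.4 0 0 0 0",
  "squeeze": 40
}}

```text
time_s: 0.52
position: [0.337, 0.4112, 0.2481]
tool_rot: [[-0.956, 0.293, -0.001], [0.293, 0.956, -0.0], [0.0, -0.0, -1.0]]
ft_force: [0.4, 0.2, 0.3]
grip_width: 0.0254
```

Call:
{"api": "arm_command", "payload": {
  "rows": "1 -40 -11.4 0 0 0 0;1 -40 -11.4 0 0 0 0;1 -40 -11.4 0 0 0 0;1 -40 -11.4 0 0 0 0;1 -40 -11.4 0 0 0 0"
}}

```text
time_s: 0.93
position: [0.5117, 0.2978, 0.248]
tool_rot: [[-0.956, 0.294, -0.001], [0.294, 0.956, -0.0], [0.001, -0.0, -1.0]]
ft_force: [0.7, 0.8, 0.7]
grip_width: -0.0001
```

Call:
{"api": "arm_command", "payload": {
  "rows": "1 0 0 10 0 0 7;1 0 0 10 0 0 7;1 0 0 10 0 0 7;1 0 0 10 0 0 7;1 0 0 10 0 0 7"
}}

```text
time_s: 1.35
position: [0.5102, 0.2992, 0.1974]
tool_rot: [[-0.61, 0.793, -0.001], [0.793, 0.61, -0.0], [0.0, -0.001, -1.0]]
ft_force: [0.6, -1.2, 0.6]
grip_width: -0.0002
```

Call:
{"api": "arm_command", "payload": {
  "rows": "1 0 0 0 0 0 7;1 0 0 0 0 0 7;1 0 0 0 0 0 7;1 0 0 0 0 0 7;1 0 0 0 0 0 7"
}}

```text
time_s: 1.77
position: [0.5102, 0.2994, 0.1979]
tool_rot: [[-0.045, 0.999, -0.001], [0.999, 0.045, -0.0], [-0.0, -0.001, -1.0]]
ft_force: [0.4, -0.3, -0.2]
grip_width: 0.0002
```

Call:
{"api": "arm_command", "payload": {
  "rows": "1 0 0 0 0 0 0.5;1 0 0 0 0 0 0;1 0 0 0 0 0 0"
}}

```text
time_s: 2.02
position: [0.5103, 0.2994, 0.1981]
tool_rot: [[-0.046, 0.999, -0.0], [0.999, 0.046, -0.0], [-0.0, -0.0, -1.0]]
ft_force: [0.1, 0.1, 0.2]
grip_width: -0.0
```

Run:
```python
from h import *
a=snap('side','s1.png');b=snap('top','t1.png')
s=readout.observe();print(np.round(s['position'],4),np.round(s['tool_rot'],3).tolist(),s['grip_width'],s['ft_force'],s['time_s'])
a=cv2.resize(a[60:230,150:320],None,fx=2.3,fy=2.3);b=cv2.resize(b[125:295,130:300],None,fx=2.3,fy=2.3)
cv2.imwrite('pics/c2.png',np.hstack([b,a])[:,:,::-1])
```

```text
[0.5103 0.2994 0.1982] [[-0.045, 0.999, -0.0], [0.999, 0.045, -0.0], [-0.0, -0.0, -1.0]] 0.00024576885510648475 [-0.00161008 -0.63978346  0.37310316] 2.1167
```

View pics/c2.png

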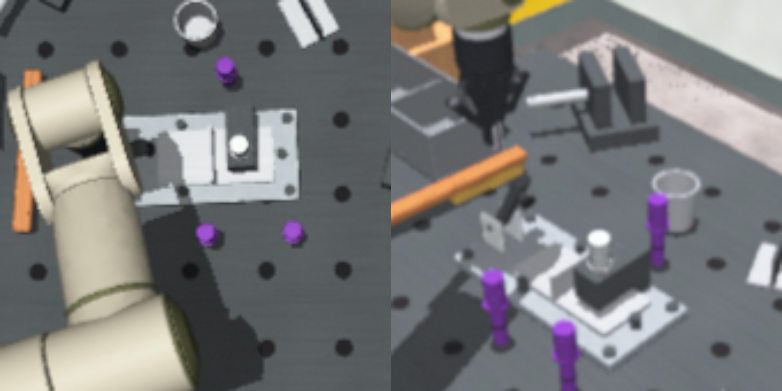

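The fingers sit above and behind the raised clamp arm. I'll descend and follow the arc down.

Call:
{"api": "arm_command", "payload": {
  "rows": "1 0 0 24 0 0 0;1 0 0 24 0 0 0;1 -10 0 0 0 0 0;1 -10 0 0 0 0 0;1 -5 0 0 0 0 0"
}}

```text
time_s: 2.53
position: [0.512, 0.2731, 0.1516]
tool_rot: [[-0.042, 0.999, 0.001], [0.999, 0.042, 0.0], [-0.0, 0.001, -1.0]]
ft_force: [1.2, 0.5, 0.2]
grip_width: 0.0002
```

Call:
{"api": "arm_command", "payload": {
  "rows": "1 -5 0 3 0 0 0;1 -7 0 5 0 0 0;1 -7 0 5 0 0 0;1 -6 0 7 0 0 0;1 -6 0 7 0 0 0"
}}

```text
time_s: 2.95
position: [0.5131, 0.2427, 0.1231]
tool_rot: [[-0.042, 0.999, 0.001], [0.999, 0.042, -0.0], [-0.0, 0.001, -1.0]]
ft_force: [0.9, 0.5, 4.6]
grip_width: 0.0004
```

Run:
```python
from h import *
a=snap('side','s2.png')
s=readout.observe();print(np.round(s['position'],4),s['ft_force'],s['time_s'])
cv2.imwrite('pics/c3.png',cv2.resize(a[90:230,170:310],None,fx=3.5,fy=3.5)[:,:,::-1])
```

```text
[0.5126 0.2418 0.1215] [ 2.04537536 -0.40223187  1.28158467] 3.0
```

View pics/c3.png

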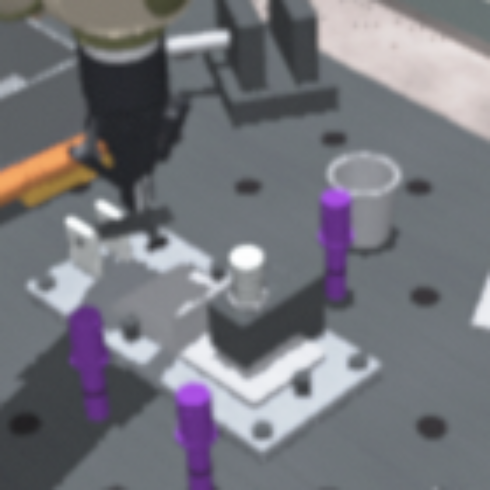

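The arm is going down with the fingertips on its upper face, now at about 0.55 rad.

Call:
{"api": "arm_command", "payload": {
  "rows": "1 -5 0 8 0 0 0;1 -5 0 8 0 0 0;1 -3 0 9 0 0 0;1 -3 0 9 0 0 0;1 -1 0 7 0 0 0"
}}

```text
time_s: 3.42
position: [0.5133, 0.2259, 0.081]
tool_rot: [[-0.042, 0.999, -0.001], [0.999, 0.042, -0.001], [-0.001, -0.001, -1.0]]
ft_force: [0.7, -2.5, 2.6]
grip_width: 0.0
```

Call:
{"api": "arm_command", "payload": {
  "rows": "1 0 0 2 0 0 0;1 0 0 2 0 0 0;1 0 0 1 0 0 0"
}}

```text
time_s: 3.67
position: [0.5132, 0.2265, 0.077]
tool_rot: [[-0.043, 0.999, -0.001], [0.999, 0.043, -0.0], [-0.0, -0.001, -1.0]]
ft_force: [-1.4, -2.0, 3.8]
grip_width: 0.0
```

Call:
{"api": "arm_command", "payload": {
  "rows": "1 0 0 1 0 0 0;1 0 0 1 0 0 0;1 0 0 1 0 0 0"
}}

```text
time_s: 3.92
position: [0.5133, 0.2266, 0.0744]
tool_rot: [[-0.043, 0.999, -0.0], [0.999, 0.043, -0.0], [-0.0, -0.0, -1.0]]
ft_force: [-1.3, -1.8, 1.9]
grip_width: 0.0001
```

Call:
{"api": "arm_command", "payload": {
  "rows": "1 0 0 0.5 0 0 0;1 0 0 0.5 0 0 0;1 0 0 0 0 0 0"
}}

```text
time_s: 4.17
position: [0.5133, 0.2266, 0.074]
tool_rot: [[-0.043, 0.999, 0.0], [0.999, 0.043, 0.0], [0.0, 0.0, -1.0]]
ft_force: [-2.9, -2.7, 7.8]
grip_width: -0.0001
```

Call:
{"api": "arm_command", "payload": {
  "rows": "1 0 0 0.6 0 0 0;1 0 0 0.6 0 0 0;1 0 0 0 0 0 0"
}}

```text
time_s: 4.42
position: [0.5134, 0.2266, 0.0739]
tool_rot: [[-0.043, 0.999, 0.001], [0.999, 0.043, 0.0], [0.0, 0.001, -1.0]]
ft_force: [-6.7, -3.2, 19.0]
grip_width: 0.0001
```

The clamp is at its stop: 19 N at unchanged height. I'll lift, open and remeasure the pin.

Call:
{"api": "arm_command", "payload": {
  "rows": "0 0 0 -30 0 0 0;0 0 0 -30 0 0 0;0 0 0 -30 0 0 0;0 0 0 -35 0 0 0;0 0 0 0 0 0 0"
}}

```text
time_s: 4.83
position: [0.5155, 0.2274, 0.2035]
tool_rot: [[-0.043, 0.999, 0.011], [0.999, 0.043, 0.003], [0.002, 0.011, -1.0]]
ft_force: [0.4, 0.2, -0.0]
grip_width: 0.0606
```

Run:
```python
from h import *
a=snap('side','s3.png');b=snap('top','t3.png')
s=readout.observe();print(np.round(s['position'],4),s['ft_force'],s['grip_width'],s['time_s'])
for p in([.5184,.1049,.131],[.5165,.1025,.131]): print(proj('side',p),proj('top',p))
a=cv2.resize(a[140:210,190:260],None,fx=7,fy=7,interpolation=cv2.INTER_CUBIC)
# bright knob: base-plate rect again and blob in the side crop
g=cv2.cvtColor(b,cv2.COLOR_RGB2GRAY)[178:200,222:245]
cv2.imwrite('pics/c4.png',a[:,:,::-1]);print(g[3:18,4:20])
```

```text
[0.5137 0.2268 0.198 ] [-0.0629444   0.31448386 -0.61760791] 0.0747698474919969 4.9333
[[239.18228187 162.037828  ]] [[232.54281409 187.01899935]]
[[239.24874804 162.6718247 ]] [[233.21503392 187.54083343]]
[[224 206 142  96  95  98 101  97  99  98  95  94  94  95  87  98]
 [231 215 147  98  95  99 102  98 103 100  95  95  95  96  88  97]
 [231 214 149 101  94 107 128 142 147 118  95  96  96  94  87  96]
 [230 214 147  94 109 171 221 231 233 210 162  96  95  93  84  93]
 [231 216 147 100 167 239 250 250 250 250 236 118  95  96  79  85]
 [221 217 148 130 226 251 251 251 251 251 244 187  97  94  81  88]
 [181 218 149 155 236 251 251 251 251 251 250 230 104  97  85  93]
 [169 206 159 129 227 252 252 252 251 251 248 216 102 106  85  93]
 [128 162 176 133 218 249 252 252 252 251 237 138  93 111  84  93]
 [129 163 177 139 187 214 246 249 247 240 182  68  94 101  83  91]
 [129 153 160 113 166 176 160 200 174 136  70  89 106  88  79  82]
 [130 127 112  95 154 193 118  80  74  78  89 106  98  95  81  86]
 [129 125 113  95  91 126 157 112  97 103 121 123  95  96  84  90]
 [130 128 113  95  95  96 103 114 108  89  88  97  97  95  83  93]
 [132 130 115  95  95  94  95  94  96  98  97  97  96  95  83  92]]
```

View pics/c4.png

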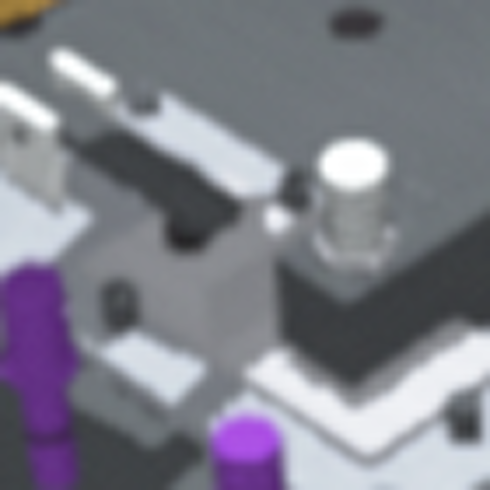

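The picture shows the clamp level (crop 75–240,130–240) and the pin's collar seated on the block. I'll go above the pin.

Call:
{"api": "arm_command", "payload": {
  "rows": "0 -30 0 0 0 0 0;0 -30 -1 0 0 0 0;0 -30 -1 0 0 0 0;0 -30 0 0 0 0 0;0 -5 0 0 0 0 0"
}}

```text
time_s: 5.35
position: [0.5165, 0.0982, 0.1956]
tool_rot: [[-0.039, 0.999, -0.003], [0.999, 0.039, -0.001], [-0.0, -0.003, -1.0]]
ft_force: [1.0, -0.7, 0.8]
grip_width: 0.0856
```

Call:
{"api": "arm_command", "payload": {
  "rows": "0 0 0 0 0 0 0;0 0 0 0 0 0 0;0 0 0 0 0 0 0"
}}

```text
time_s: 5.6
position: [0.5165, 0.1026, 0.1965]
tool_rot: [[-0.043, 0.999, -0.001], [0.999, 0.043, 0.0], [0.0, -0.001, -1.0]]
ft_force: [-0.3, 0.2, 0.1]
grip_width: 0.0852
```

Run:
```python
from h import *
a=snap('side','s4.png')
s=readout.observe();print(np.round(s['position'],4),np.round(s['tool_rot'],3).tolist(),s['ft_force'],s['grip_width'],s['time_s'])
cv2.imwrite('pics/c5.png',cv2.resize(a[90:210,180:310],None,fx=4.5,fy=4.5,interpolation=cv2.INTER_CUBIC)[:,:,::-1])
```

```text
[0.5165 0.1027 0.1967] [[-0.044, 0.999, -0.001], [0.999, 0.044, 0.0], [0.0, -0.001, -1.0]] [-0.52207347  0.0175319   1.08067592] 0.08527303353480238 5.65
```

View pics/c5.png

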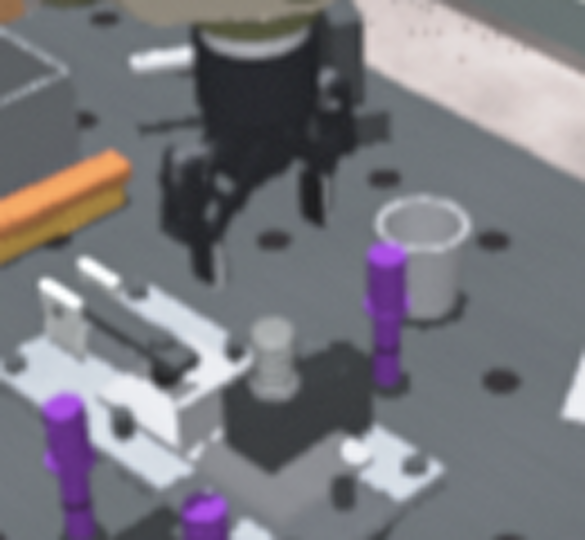

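The jaws straddle the pin axis and both fingers clear the knob at crop (273,345). I'll descend and close gently.

Call:
{"api": "arm_command", "payload": {
  "rows": "0 -0.5 0.5 25 0 0 0;0 0 0 25 0 0 0;0 0 0 20 0 0 0;0 0 0 14 0 0 0;0 0 0 0 0 0 0"
}}

```text
time_s: 6.07
position: [0.5158, 0.1021, 0.1104]
tool_rot: [[-0.044, 0.999, -0.005], [0.999, 0.044, 0.0], [0.001, -0.005, -1.0]]
ft_force: [-0.5, 0.4, -0.2]
grip_width: 0.0853
```

Call:
{"api": "arm_command", "payload": {
  "rows": "0.5 0 0 0 0 0 0;0.55 0 0 0 0 0 0;0.57 0 0 0 0 0 0;0.6 0 0 0 0 0 0;0.62 0 0 0 0 0 0",
  "squeeze": 20
}}

```text
time_s: 6.48
position: [0.5175, 0.1011, 0.1138]
tool_rot: [[-0.043, 0.999, 0.001], [0.999, 0.043, -0.0], [-0.0, 0.001, -1.0]]
ft_force: [0.3, -0.2, -1.1]
grip_width: 0.0322
```

Call:
{"api": "arm_command", "payload": {
  "rows": "0.66 0 0 0 0 0 0;0.7 0 0 0 0 0 0;0.75 0 0 0 0 0 0;0.75 0 0 0 0 0 0"
}}

```text
time_s: 6.82
position: [0.5175, 0.101, 0.1136]
tool_rot: [[-0.043, 0.999, 0.001], [0.999, 0.043, 0.0], [-0.0, 0.001, -1.0]]
ft_force: [-1.1, 0.5, 6.3]
grip_width: 0.0278
```

Call:
{"api": "arm_command", "payload": {
  "rows": "1 0 0 0 0 0 0;1 0 0 0 0 0 0;1 0 0 0 0 0 0",
  "squeeze": 50
}}

```text
time_s: 7.07
position: [0.5175, 0.101, 0.1137]
tool_rot: [[-0.042, 0.999, 0.001], [0.999, 0.042, -0.0], [-0.0, 0.001, -1.0]]
ft_force: [-1.5, 0.8, 7.3]
grip_width: 0.0269
```

Call:
{"api": "arm_command", "payload": {
  "rows": "1 0 0 -1.5 0 0 0;1 0 0 -1.5 0 0 0;1 0 0 0 0 0 0"
}}

```text
time_s: 7.32
position: [0.5171, 0.101, 0.1159]
tool_rot: [[-0.042, 0.999, -0.001], [0.999, 0.042, -0.0], [0.0, -0.001, -1.0]]
ft_force: [0.4, -0.4, -3.4]
grip_width: 0.0267
```

The pin's weight is on the tool and lateral forces are small. I'll draw it straight up.

Call:
{"api": "arm_command", "payload": {
  "rows": "1 0 0 -4 0 0 0;1 0 0 -4 0 0 0;1 0 0 -4 0 0 0;1 0 0 -4 0 0 0;1 0 0 0 0 0 0"
}}

```text
time_s: 7.73
position: [0.5175, 0.101, 0.1331]
tool_rot: [[-0.043, 0.999, 0.001], [0.999, 0.043, -0.0], [-0.0, 0.001, -1.0]]
ft_force: [-0.3, -0.5, -1.8]
grip_width: 0.0265
```

Call:
{"api": "arm_command", "payload": {
  "rows": "1 0 0 -4 0 0 0;1 0 0 -4 0 0 0;1 0 0 -4 0 0 0;1 0 0 -3 0 0 0;1 0 0 0 0 0 0"
}}

```text
time_s: 8.15
position: [0.5175, 0.1011, 0.1479]
tool_rot: [[-0.043, 0.999, 0.001], [0.999, 0.043, -0.0], [-0.0, 0.001, -1.0]]
ft_force: [-0.5, 0.1, -3.5]
grip_width: 0.0269
```

Call:
{"api": "arm_command", "payload": {
  "rows": "1 0 0 -1 0 0 0;1 0 0 0 0 0 0;1 0 0 0 0 0 0;1 0 0 0 0 0 0"
}}

```text
time_s: 8.48
position: [0.5172, 0.1011, 0.1479]
tool_rot: [[-0.043, 0.999, -0.0], [0.999, 0.043, 0.0], [0.0, -0.0, -1.0]]
ft_force: [-0.3, -0.1, -3.8]
grip_width: 0.0268
```

Run:
```python
from h import *
a=snap('side','s5.png')
s=readout.observe();print(np.round(s['position'],4),np.round(s['tool_rot'],3).tolist(),s['ft_force'],s['wrist_torque'],s['grip_width'],s['time_s'])
cv2.imwrite('pics/c6.png',cv2.resize(a[110:200,185:285],None,fx=6,fy=6,interpolation=cv2.INTER_CUBIC)[:,:,::-1])
```

```text
[0.5172 0.101  0.148 ] [[-0.043, 0.999, -0.0], [0.999, 0.043, -0.0], [0.0, -0.0, -1.0]] [ 0.63632725 -0.66496793 -2.33353782] [-0.03177516  0.07345746 -0.06756193] 0.026768151280554455 8.5333
```

View pics/c6.png

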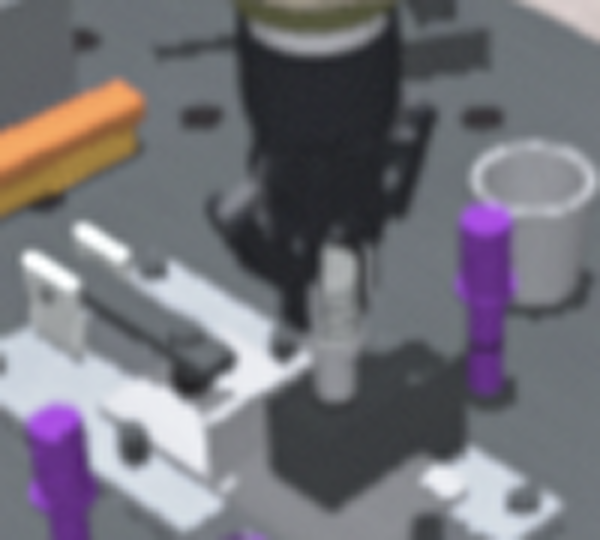

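Run:
```python
from h import *
f=lambda p:(proj('side',p)[0]-[185,110])*6
for z in(.083,.101,.117,.123):print(z,f([.5172,.1015,z]))
a=cv2.imread('pics/s5.png');g=cv2.cvtColor(a,6);print(g[160:181,236:246])
```

```text
0.083 [331.40013371 391.04418056]
0.101 [330.10739426 363.42797163]
0.117 [328.93909436 338.47010889]
0.123 [328.4962317  329.00943381]
[[ 89 120 122 130 140 145 142 125  99  74]
 [ 88 120 119 121 132 136 138 129 108  84]
 [ 83 118 120 124 137 141 140 133 113 102]
 [ 77 119 125 130 142 145 135 124 113 115]
 [ 80 119 131 129 137 141 138 132 119 122]
 [103 126 132 131 141 145 144 137 128 128]
 [128 138 141 139 145 144 146 142 137 128]
 [142 143 152 153 156 155 153 147 135 117]
 [162 146 143 146 148 147 147 141 121  97]
 [184 147 138 142 144 142 139 128 102  77]
 [174 139 135 142 144 141 134 117  88  67]
 [126 120 130 142 145 143 136 121  88  66]
 [ 86 106 129 142 145 144 139 123  89  67]
 [ 72 100 128 141 145 144 140 123  88  68]
 [ 67  93 124 140 146 145 139 121  87  67]
 [ 66  83 114 135 143 143 134 111  80  66]
 [ 64  67  91 112 120 119 110  84  68  64]
 [ 64  61  64  75  78  76  69  61  62  64]
 [ 67  64  62  61  60  61  60  61  64  63]
 [ 66  66  65  64  63  65  64  63  64  63]
 [ 64  65  67  65  65  64  64  62  62  62]]
```

```bash
python3 -c "
from rig import env,readout
print(readout.observe()['qvel']);env.close_job()"
```

```text
[-0.14288649 -0.00856484 -0.02008347 -0.00587372 -0.0145063  -0.01538849]
the job is handed in; nothing more can be done
```

I swung the clamp arm down first, then gripped the white-knobbed pin and drew it up about 34 mm. I handed the job in at about 8.5 s with the pin still held in the bush.

- **Clamp:** I pressed it down with the shut fingertips. At the end the force rose to 19 N without the arm moving further, so it is at its stop. It looked level in the side view both before and after the draw.
- **Pin:** Gripped at 50 N, with the fingers at 26.8 mm on the 28 mm knob. The tool reads upright. The wrist carries about 2 to 4 N, roughly the pin's weight, with less than 1 N sideways.
- **Height:** The tool rose 34.3 mm. In the last picture the collar sits where a 34 mm lift should put it, and the bright shank ends about where the groove should begin.
- **Not confirmed:** The groove is too small and dark to see separately against the dark block, so the height rests on the tool travel and that picture. I did not measure the T-joint afterwards, but it looked unmoved.
- **Bystanders and decoys:** I didn't go near any bystander or purple look-alike, and those in view in the last picture looked unmoved.

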